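# Find the scrap flap that still tips and push it open

### The arm

A 6-joint arm with a two-finger parallel gripper is mounted at the origin on the work surface. World frame = base frame: x ahead of the robot, y to its left, z up, the work surface at z = 0. Lengths are in mm, angles in rad, forces in N, time in s.
With the tool pointing down it reaches from about 250 to 775 mm from the base axis. Payload 4 kg.
Tool frame: the origin (TCP) lies midway between the tips of the shut fingers; the grasp point (between the pads) lies 19 mm behind it; z points along the fingers, x is the direction in which the jaws open and shut, and the axes are right-handed (so a half turn about z gives the same grasp; the last joint's range is limited). The gripper opens to 94 mm and grips with 3 to 60 N. Pads are 16 mm wide; open, the fingers measure 119 mm over their backs; the gripper's body (75 mm by 177 mm) begins 78 mm behind the grasp point.
Start: joints at [1.177, 0.087, 1.371, -0, 1.684, -0.103], TCP at [157.705, 526.925, 205.506] pointing down, gripper open.
Joint ranges: [-3.1, 3.1], [-0.76, 2.03], [0.27, 2.55], [-1.08, 4.22], [0.17, 2.65], [-2.57, 2.57]. Speed limits (rad/s): [2.79, 2.79, 3.14, 3.14, 3.14, 3.14].

### API

Orientations are given as a unit quaternion [w, x, y, z].
In Python, from station import bot, grab_frame gives the robot as it stands.
- The arm moves only by the shell command python3 -m inch 'ROWS' [FORCE]. ROWS is JSON, one flat list of numbers, 7 for each row, row after row: the shift along the tool's x, y, z in units of 25 mm (1.0 is 25 mm), then the turn, a rotation vector about the tool's x, y, z in units of 6 degrees (1.0 is 6 degrees), then the opening, from -1 (shut) to 1 (fully open). In form: [tx, ty, tz, ax, ay, az, hand, tx, ty, tz, ax, ay, az, hand, ...]. A call has 1 to 5 rows; each row shifts and turns the commanded pose from where the row before left it, along the tool's axes as they then stand; what a row does not reach is not made up. A row lasts 1/12 s, in which the tool goes at most 41.7 mm and 7.16 degrees, less where a joint would pass 70% of its speed; a pose out of reach is approached as far as the arm can. A call is refused whole if a number of a shift passes 1 or a number of a turn 1, either way. A call with a gripper value outside its range is refused whole. The fingers move at their own pace and stop on an object; FORCE is the grip in N (left out, the last holds). Time passes only in rows, so rows that do not move let the fingers close. It gives the time, the measured TCP pose, the force and the opening at its end, in the units of the state.
- bot.observe(): the state, without advancing time (a new reading comes with each control period).
- grab_frame(name): name is "scene" or "side" or "wrist"; returns a dict with "image" (480x640x3 uint8, blue, green, red), "range_z" (480x640 float32, mm along the optical axis (not along the pixel's ray), 0 where there is no reading), "fov_y" (degrees; the focal length in pixels is half the picture's height over the tangent of half this angle, whatever the lens; pixels are square), "cx", "cy" (the principal point, pixels), "R" (3x3) and "t" (3): a world point X has camera coordinates R X + t. Camera axes: x right, y down, z forward; pixel columns grow to the right and rows downward; lengths in mm; the calibration is good to about 2 mm. The wrist camera is an equidistant fisheye: a pixel r from the principal point sees the ray r / f radians off the axis. A picture is of the moment at which its call begins.
- bot.sign_off(): hands the job in, once; it reports no verdict.
The state is a dict: "time": time; "joints": joint angles; "joint_velocities": joint speeds; "joint_efforts": joint torques, N m; "position": TCP position; "ee_rot": TCP orientation; "contact_force": force on the tool from outside, world axes, zero at the start; "moment": the same for the moment, N m; "finger_gap": finger opening in mm.
Only numpy, scipy, OpenCV 4.12 (cv2) and the standard library are available. Lean on these libraries where they do the work, as an engineer would, in place of code of your own. Each camera call takes 0.05 s, during which the arm holds its last target.

### The job

The green scrap chest on the key cutter's bench has four identical tip-up flaps: three sit on compartments packed full and will not tip, one still has room under it. Press the flaps on their yellow spots with shut fingertips, gently and without forcing those that stay firm, to find the one that rocks; push that one down as far as it will go and leave it standing open, with the hand clear. Grasp nothing, and leave the padlock, the lamp socket, the oil bottle and the screwdriver where they are.

Things in the scene. Friction and masses are not known exactly. Their poses are not given: they have to be found in the camera images.
- chest: Green steel chest, fixed to the bench, 210 mm (its x) by 380 mm (its y), 100 mm high. Origin: at bench height, under the middle of the row of pivots. Four flaps along y, centres at y = -135, -45, 45, 135 mm, pivots at x = 0; the opening spans x = -69 to 73 mm, a flat ledge x = 73 to 135 mm. Which flap is free cannot be seen.
- press_0 (a point): Centre of the 28 mm yellow press spot on top of flap 0 (0 at the chest's -y end, 3 at +y): an aluminium plate 132 (x) by 82 mm (y), 5 mm thick, flush with the rim when shut, spot then 100 mm above the bench. Moves with the flap. Pivot along y, 35 mm from here to +x and 2.5 mm lower, at the plate's middle; only this near half can go down. x: along the plate away from the robot, z: out of its top.
- press_1 (a point): Centre of the 28 mm yellow press spot on top of flap 1 (0 at the chest's -y end, 3 at +y): an aluminium plate 132 (x) by 82 mm (y), 5 mm thick, flush with the rim when shut, spot then 100 mm above the bench. Moves with the flap. Pivot along y, 35 mm from here to +x and 2.5 mm lower, at the plate's middle; only this near half can go down. x: along the plate away from the robot, z: out of its top.
- press_2 (a point): Centre of the 28 mm yellow press spot on top of flap 2 (0 at the chest's -y end, 3 at +y): an aluminium plate 132 (x) by 82 mm (y), 5 mm thick, flush with the rim when shut, spot then 100 mm above the bench. Moves with the flap. Pivot along y, 35 mm from here to +x and 2.5 mm lower, at the plate's middle; only this near half can go down. x: along the plate away from the robot, z: out of its top.
- press_3 (a point): Centre of the 28 mm yellow press spot on top of flap 3 (0 at the chest's -y end, 3 at +y): an aluminium plate 132 (x) by 82 mm (y), 5 mm thick, flush with the rim when shut, spot then 100 mm above the bench. Moves with the flap. Pivot along y, 35 mm from here to +x and 2.5 mm lower, at the plate's middle; only this near half can go down. x: along the plate away from the robot, z: out of its top.
- flap_0 (a joint): Tilt of flap 0, rad: 0 shut and level, 0.9 at its stop (near half down, far half up). The free flap turns under about 2 N on its spot and stays where left (stiff, balanced). A blocked one gives 1 mm (0.03), then is stiff, 12 N per mm at the spot: under 0.1 at 25 N. Pressed straight down on the free one's spot, a fingertip gets 25 to 45 mm below the rim before the stop; the chest has room for it.
- flap_1 (a joint): Tilt of flap 1, rad: 0 shut and level, 0.9 at its stop (near half down, far half up). The free flap turns under about 2 N on its spot and stays where left (stiff, balanced). A blocked one gives 1 mm (0.03), then is stiff, 12 N per mm at the spot: under 0.1 at 25 N. Pressed straight down on the free one's spot, a fingertip gets 25 to 45 mm below the rim before the stop; the chest has room for it.
- flap_2 (a joint): Tilt of flap 2, rad: 0 shut and level, 0.9 at its stop (near half down, far half up). The free flap turns under about 2 N on its spot and stays where left (stiff, balanced). A blocked one gives 1 mm (0.03), then is stiff, 12 N per mm at the spot: under 0.1 at 25 N. Pressed straight down on the free one's spot, a fingertip gets 25 to 45 mm below the rim before the stop; the chest has room for it.
- flap_3 (a joint): Tilt of flap 3, rad: 0 shut and level, 0.9 at its stop (near half down, far half up). The free flap turns under about 2 N on its spot and stays where left (stiff, balanced). A blocked one gives 1 mm (0.03), then is stiff, 12 N per mm at the spot: under 0.1 at 25 N. Pressed straight down on the free one's spot, a fingertip gets 25 to 45 mm below the rim before the stop; the chest has room for it.
- padlock: Loose brass padlock standing on the chest's far ledge, 22 by 44 mm, 64 mm tall with its steel shackle; origin at the centre of its underside, z up. To be left alone.
- socket: Loose white ceramic lamp socket standing on the chest's far ledge, 42 mm diameter, 50 mm tall; origin at the centre of its underside, z up. To be left alone.
- oil: Loose yellow oil bottle with a red cap standing on the bench beside the chest, 48 mm diameter, 110 mm tall; origin at the centre of its underside, z up. To be left alone.
- driver: Loose screwdriver with a red handle lying on the bench beside the chest, 170 mm long along its x; origin at mid-length on its underside. To be left alone.

How it is judged (in metres and radians):
On the way:
1. a flap tips well beyond the give of a blocked one under the fingers (value of joint any of flap_0, flap_1, flap_2, flap_3 above 0.3 rad and contact force between the fingers and chest above 0.3 N).
At the end, for the whole second after the job is handed in: The flap that can tip stands open by more than 0.7 rad (its stop is at 0.9) and at rest; padlock, socket, bottle and screwdriver are within 30 mm of where they were, the first three upright (within 0.3 rad) (value of joint any of flap_0, flap_1, flap_2, flap_3 above 0.7 rad and velocity of joint flap_0 between -0.05 and 0.05 rad/s and velocity of joint flap_1 between -0.05 and 0.05 rad/s and velocity of joint flap_2 between -0.05 and 0.05 rad/s and velocity of joint flap_3 between -0.05 and 0.05 rad/s and distance of each of padlock, socket, oil, driver from where it was at the start of the episode below 0.03 m and angle between each of padlock, socket, oil's own z axis and vertical below 0.3 rad); the robot touches nothing.
It fails at once if a firm flap or the chest was forced: pressed harder than 50 N while no flap is tipped beyond 0.3 rad (contact force between the fingers and chest above 50 N and not (value of joint any of flap_0, flap_1, flap_2, flap_3 above 0.3 rad)).
It fails at once if the padlock was lifted, moved more than 30 mm or knocked over (distance of padlock from where it was at the start of the episode above 0.03 m or angle between padlock's own z axis and vertical above 0.5 rad).
It fails at once if the socket was lifted, moved more than 30 mm or knocked over (distance of socket from where it was at the start of the episode above 0.03 m or angle between socket's own z axis and vertical above 0.5 rad).
It fails at once if the oil was lifted, moved more than 30 mm or knocked over (distance of oil from where it was at the start of the episode above 0.03 m or angle between oil's own z axis and vertical above 0.5 rad).
It fails at once if the driver was lifted, moved more than 30 mm or knocked over (distance of driver from where it was at the start of the episode above 0.03 m).
It also fails if it takes over 56 s, if anything falls off the work surface, if the arm or the gripper's body presses on something with over 40 N, if the wrist force passes 120 N, or if a joint passes its speed limit or range.

## Working session

There is one attempt and no reset: what is moved stays moved. The work goes in short steps, Python scripts to look and compute and a shell command to move; the robot and the scene stay as the last step left them, time stands still between calls to the robot, and variables do not carry over. Pictures are saved under pics/ and viewed, and the job is handed in when it is done.

```bash
ls; mkdir -p pics; python3 - <<'E'
from station import bot, grab_frame
import cv2,numpy as np
for n in ["scene","side"]:
    f=grab_frame(n); cv2.imwrite(f"pics/{n}0.png",f["image"]); np.savez(f"/tmp/{n}.npz",**f)
    print(n,f["fov_y"],f["cx"],f["cy"],np.round(f["R"],3).tolist(),np.round(f["t"],1))
print(bot.observe())
E
```

```text
pics
scene 45.1227530759852 306.49613748871116 240.14986598182048 [[-0.233, 0.972, 0.009], [0.717, 0.178, -0.674], [-0.657, -0.151, -0.739]] [ 103.  -373.3 1483.6]
side 50.11072936244469 323.2990823390729 238.50726403119253 [[0.934, -0.357, -0.011], [-0.253, -0.64, -0.725], [0.252, 0.68, -0.688]] [-578.   240.3 1046. ]
{'time': 0.1, 'joints': array([ 1.17691341e+00,  8.78807877e-02,  1.37211415e+00,  1.05141362e-05,
        1.68358350e+00, -1.03092265e-01]), 'joint_velocities': array([ 4.15933466e-04, -9.16552917e-04, -5.01227874e-03, -6.62798020e-06,
       -1.65068123e-03, -1.83249880e-04]), 'joint_efforts': array([ 2.12350868e-03, -3.41253269e+01, -3.03301084e+01,  7.19622569e-02,
        3.04856314e-02, -8.91767445e-05]), 'position': array([157.49603296, 526.45060194, 204.41579124]), 'ee_rot': array([ 5.03357603e-04,  8.02093317e-01,  5.97197894e-01, -8.55855014e-04]), 'contact_force': array([-0.52138268, -0.61568601,  0.89682807]), 'moment': array([ 0.01825696, -0.02207767,  0.01667807]), 'finger_gap': 93.88473176035981}
```

View pics/scene0.png

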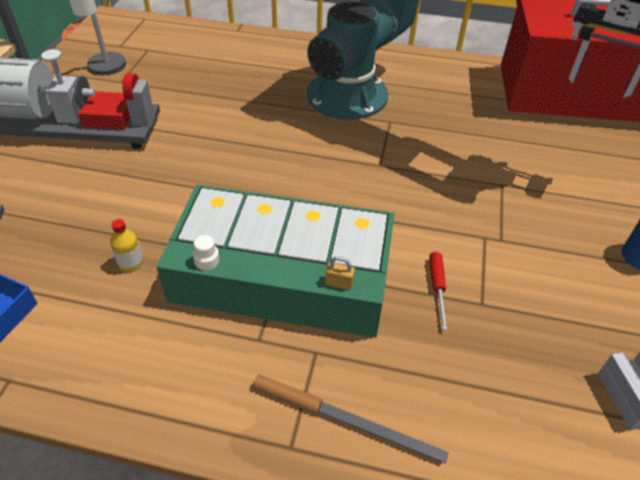

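View pics/side0.png

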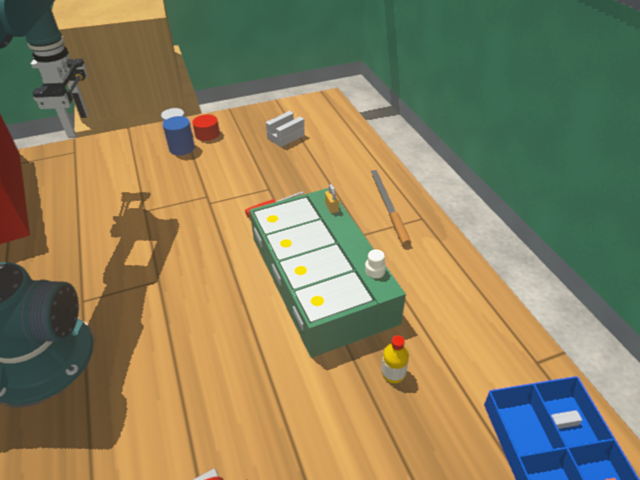

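The scene view shows the four yellow spots at about (218,202), (265,210), (313,216) and (362,223). In the side view they are at (317,301), (301,270), (286,243) and (272,219), in the same order. +y is to the right in the scene view, so I take that order as flaps 0 to 3. Next I triangulate them.

```bash
cat > h.py <<'E'
import numpy as np,cv2
def load(n): return dict(np.load(f"/tmp/{n}.npz"))
def fpx(f): return 240/np.tan(np.radians(float(f["fov_y"]))/2)
def ray(f,u,v):
    d=np.array([(u-f["cx"])/fpx(f),(v-f["cy"])/fpx(f),1.]); return -f["R"].T@f["t"], f["R"].T@d
def depthpt(f,u,v):
    o,d=ray(f,u,v); return o+d*f["range_z"][int(round(v)),int(round(u))]
def tri(f,p,g,q):
    o1,d1=ray(f,*p);o2,d2=ray(g,*q)
    s=np.linalg.lstsq(np.c_[d1,-d2],o2-o1,rcond=None)[0]
    a=o1+d1*s[0];b=o2+d2*s[1]; return (a+b)/2,np.linalg.norm(a-b)
def spot(f,u,v):
    h=cv2.cvtColor(f["image"],cv2.COLOR_BGR2HSV); m=cv2.inRange(h,(18,150,120),(35,255,255))
    n,l,s,c=cv2.connectedComponentsWithStats(m); i=l[v,u]; return c[i],s[i,4]
E
python3 - <<'E'
from h import *
a,b=load("scene"),load("side")
A=[(218,202),(265,210),(313,216),(362,223)];B=[(317,301),(301,270),(286,243),(272,219)]
P=[]
for p,q in zip(A,B):
    (p,n1),(q,n2)=spot(a,*p),spot(b,*q); X,e=tri(a,p,b,q); P.append(X); print(p.round(1),n1,q.round(1),n2,X.round(1),round(e,1),depthpt(a,*p).round(1),depthpt(b,*q).round(1))
P=np.array(P); d=P[3]-P[0]; print("yaw of chest y", np.degrees(np.arctan2(-d[0],d[1])), np.linalg.norm(np.diff(P,axis=0),axis=1))
for n,p,q in [("lock top",(341,262),(332,187)),("sock",(205,241),(376,256)),("oil",(119,226),(398,342))]: print(n,tri(a,p,b,q))
E
```

```text
[217.2 201.6] 88 [316.9 300.5] 101 [ 550.3 -145.7   98.6] 1.2 [ 553.5 -143.6  102.5] [ 550.3 -147.2   99.8]
[264.3 208.6] 93 [300.2 270.1] 81 [546.5 -55.8  98.4] 0.7 [548.6 -54.8 100.9] [545.9 -58.9 101.4]
[312.6 215.6] 96 [285.3 243. ] 64 [542.7  34.3  98.1] 0.9 [543.7  34.9  99.6] [542.7  33.   98.9]
[362.  222.8] 100 [272.1 218.3] 57 [539.4 124.6  98.4] 1.0 [1266.4  189.8  843.3] [539.  121.4 100.7]
yaw of chest y 2.3158005079882953 [89.94571865 90.22617351 90.4047364 ]
lock top (array([686.07280518, 112.87277367, 155.79013756]), np.float64(1.2668265486037456))
sock (array([ 688.82052713, -114.61516356,  144.43730339]), np.float64(5.2571921192105355))
oil (array([ 653.55446319, -293.19527019,  100.42384937]), np.float64(2.3188477120992257))
```

The four spots are at z of about 99 and 90 mm apart. The chest is yawed +2.3°. I'll shut the fingers and turn the tool -19° about its own z, so tool x lies along chest y and tool y along chest x.

```bash
python3 -m inch '[0,0,0,0,0,-0.8,-1, 0,0,0,0,0,-0.8,-1, 0,0,0,0,0,-0.8,-1, 0,0,0,0,0,-0.77,-1, 0,0,0,0,0,0,-1]' 20
cat > go.py <<'E'
from station import bot
import sys,numpy as np
from scipy.spatial.transform import Rotation as R
P=np.array([[550.3,-145.7,98.6],[546.5,-55.8,98.4],[542.7,34.3,98.1],[539.4,124.6,98.4]])
s=bot.observe(); w=s["ee_rot"]; M=R.from_quat([w[1],w[2],w[3],w[0]]).as_matrix()
i=int(sys.argv[1]); T=P[i]+[0,0,float(sys.argv[2])]
print("t",round(s["time"],2),"pos",s["position"].round(1),"F",s["contact_force"].round(1),"gap",round(s["finger_gap"],1))
print("tool x",M[:,0].round(3),"z",M[:,2].round(3),"shift units",(M.T@(T-s["position"])/25).round(2))
E
python3 go.py 3 50
```

```text
time: 0.52
position: [157.6, 526.6, 204.8]
ee_rot: [0.0, 0.692, 0.722, -0.001]
contact_force: [-0.3, 0.7, -0.0]
finger_gap: 64.4
t 0.52 pos [157.6 526.6 204.8] F [-0.3  0.7 -0. ] gap 64.4
tool x [-0.042  0.999 -0.001] z [-0.    -0.001 -1.   ] shift units [-16.71  14.58   2.27]
```

```bash
python3 -m inch '[-0.9,0.8,0,0,0,0,-1, -0.9,0.8,0,0,0,0,-1, -0.9,0.8,0,0,0,0,-1, -0.9,0.8,0,0,0,0,-1, -0.9,0.8,0,0,0,0,-1]'
python3 -m inch '[-0.9,0.8,0,0,0,0,-1, -0.9,0.8,0,0,0,0,-1, -0.9,0.8,0,0,0,0,-1, -0.9,0.8,0,0,0,0,-1, -0.9,0.8,0,0,0,0,-1]'
python3 -m inch '[-0.9,0.8,0,0,0,0,-1, -0.9,0.8,0,0,0,0,-1, -0.9,0.8,0,0,0,0,-1, -0.9,0.8,0,0,0,0,-1, 0,0,0,0,0,0,-1]'
python3 go.py 3 50
```

```text
time: 0.93
position: [262.8, 417.4, 205.1]
ee_rot: [0.0, 0.693, 0.721, -0.0]
contact_force: [0.3, 0.6, -0.8]
finger_gap: 30.9
time: 1.35
position: [367.5, 309.1, 205.3]
ee_rot: [-0.0, 0.693, 0.721, -0.0]
contact_force: [-0.1, 0.1, -0.1]
finger_gap: 0.7
time: 1.77
position: [453.2, 220.0, 204.7]
ee_rot: [0.001, 0.695, 0.719, -0.001]
contact_force: [0.1, -0.3, 0.1]
finger_gap: 0.5
t 1.77 pos [453.2 220.  204.7] F [ 0.1 -0.3  0.1] gap 0.5
tool x [-0.033  0.999 -0.002] z [ 0.001 -0.002 -1.   ] shift units [-3.92  3.32  2.26]
```

```bash
python3 -m inch '[-0.8,0.65,0.4,0,0,0,-1, -0.8,0.65,0.4,0,0,0,-1, -0.8,0.65,0.5,0,0,0,-1, -0.8,0.65,0.5,0,0,0,-1, -0.7,0.6,0.4,0,0,0,-1]'
python3 -m inch '[0,0,0,0,0,0,-1,0,0,0,0,0,0,-1]'
python3 go.py 3 15
```

```text
time: 2.18
position: [534.4, 128.9, 149.2]
ee_rot: [-0.001, 0.693, 0.721, -0.0]
contact_force: [0.3, 0.1, -0.3]
finger_gap: 0.3
time: 2.35
position: [533.7, 129.5, 149.2]
ee_rot: [-0.001, 0.693, 0.721, -0.001]
contact_force: [-0.4, 0.1, -0.6]
finger_gap: 0.4
t 2.35 pos [533.7 129.5 149.2] F [-0.4  0.1 -0.6] gap 0.4
tool x [-0.038  0.999  0.001] z [-0.003  0.    -1.   ] shift units [-0.2   0.23  1.43]
```

```bash
python3 -m inch '[-0.2,0.2,0.6,0,0,0,-1, 0,0,0.6,0,0,0,-1, 0,0,0.3,0,0,0,-1, 0,0,0.2,0,0,0,-1, 0,0,0,0,0,0,-1]'
python3 go.py 3 0
python3 - <<'E'
from station import grab_frame
import cv2
a=grab_frame("side")["image"][150:350,200:440]
cv2.imwrite("pics/side1.png",cv2.resize(a,None,fx=3,fy=3))
E
```

```text
time: 2.77
position: [538.5, 125.7, 107.3]
ee_rot: [-0.001, 0.692, 0.722, -0.0]
contact_force: [-0.7, 0.2, 0.1]
finger_gap: 0.5
t 2.77 pos [538.5 125.7 107.3] F [-0.7  0.2  0.1] gap 0.5
tool x [-0.042  0.999  0.   ] z [-0.002  0.    -1.   ] shift units [-0.05  0.04  0.36]
```

View pics/side1.png

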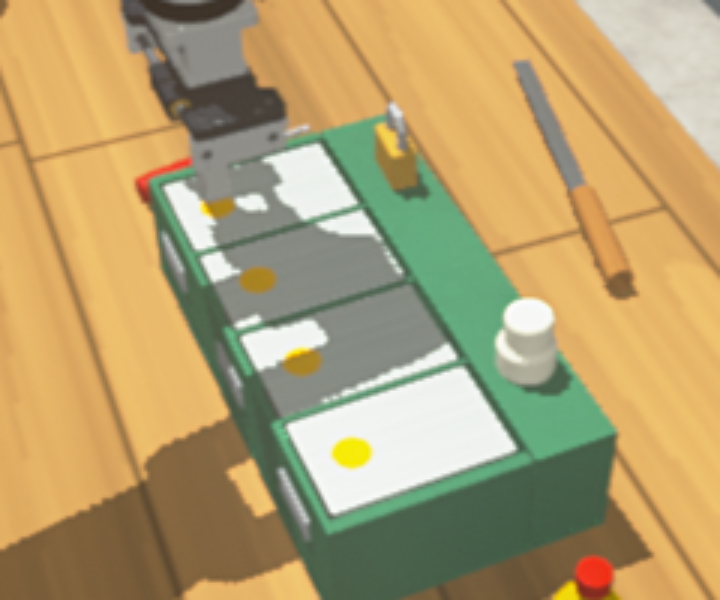

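The fingertips are just above flap 3's yellow spot, near (215,205) in the crop, and are clear of the padlock at (395,150). I'll press in small steps.

```bash
python3 -m inch '[0,0,0.12,0,0,0,-1, 0,0,0.08,0,0,0,-1, 0,0,0,0,0,0,-1]'
python3 -m inch '[0,0,0.1,0,0,0,-1, 0,0,0,0,0,0,-1]'
```

```text
time: 3.07
position: [539.6, 125.0, 103.2]
ee_rot: [0.0, 0.692, 0.722, 0.0]
contact_force: [-0.2, -0.1, -0.7]
finger_gap: 0.4
time: 3.23
position: [539.6, 124.8, 100.3]
ee_rot: [-0.0, 0.692, 0.721, 0.0]
contact_force: [-0.4, 0.3, 0.2]
finger_gap: 0.3
```

```bash
python3 -m inch '[0,0,0.08,0,0,0,-1, 0,0,0,0,0,0,-1]'
```

```text
time: 3.4
position: [539.6, 124.8, 98.6]
ee_rot: [-0.0, 0.692, 0.721, 0.0]
contact_force: [-0.7, 0.3, 2.0]
finger_gap: 0.5
```

```bash
python3 -m inch '[0,0,0.06,0,0,0,-1, 0,0,0,0,0,0,-1]'
```

```text
time: 3.57
position: [539.6, 124.8, 97.1]
ee_rot: [0.0, 0.692, 0.721, 0.0]
contact_force: [-1.2, -0.4, 2.1]
finger_gap: 0.6
```

```bash
python3 -m inch '[0,0,0.04,0,0,0,-1, 0,0,0,0,0,0,-1]'
```

```text
time: 3.73
position: [539.6, 124.8, 96.0]
ee_rot: [0.0, 0.692, 0.721, 0.0]
contact_force: [-1.4, 0.2, 2.4]
finger_gap: 0.3
```

```bash
python3 -m inch '[0,0,0.04,0,0,0,-1, 0,0,0,0,0,0,-1]'
```

```text
time: 3.9
position: [539.7, 124.8, 94.9]
ee_rot: [0.0, 0.692, 0.722, 0.0]
contact_force: [-1.1, 0.3, 2.2]
finger_gap: 0.4
```

```bash
python3 -m inch '[0,0,0.05,0,0,0,-1, 0,0,0,0,0,0,-1]'
```

```text
time: 4.07
position: [539.8, 124.8, 93.6]
ee_rot: [0.0, 0.692, 0.721, 0.0]
contact_force: [-0.4, 0.7, 2.5]
finger_gap: 0.4
```

Flap 3 keeps giving way at a steady 2.3 N or so, already 5 mm below first contact. A blocked flap would show over 40 N there, so this is the free one. I'll push on.

```bash
python3 -m inch '[0,0,0.16,0,0,0,-1, 0,0,0.16,0,0,0,-1, 0,0,0.16,0,0,0,-1, 0,0,0.16,0,0,0,-1, 0,0,0,0,0,0,-1]'
```

```text
time: 4.48
position: [538.4, 124.7, 76.0]
ee_rot: [-0.001, 0.692, 0.722, -0.001]
contact_force: [-0.2, -0.1, 0.4]
finger_gap: 0.6
```

```bash
python3 -m inch '[0,0,0.12,0,0,0,-1, 0,0,0.08,0,0,0,-1, 0,0,0,0,0,0,-1]'
```

```text
time: 4.73
position: [538.9, 124.7, 71.7]
ee_rot: [-0.001, 0.692, 0.722, -0.001]
contact_force: [-0.5, 0.3, 0.1]
finger_gap: 0.6
```

```bash
python3 -m inch '[0,0,0.08,0,0,0,-1, 0,0,0.08,0,0,0,-1, 0,0,0,0,0,0,-1]'; python3 - <<'E'
from station import grab_frame
import cv2
a=grab_frame("side")["image"][150:350,200:440]
cv2.imwrite("pics/side2.png",cv2.resize(a,None,fx=3,fy=3))
E
```

```text
time: 4.98
position: [539.3, 124.8, 68.3]
ee_rot: [-0.0, 0.692, 0.721, -0.0]
contact_force: [-1.0, 0.1, 2.3]
finger_gap: 0.4
```

View pics/side2.png

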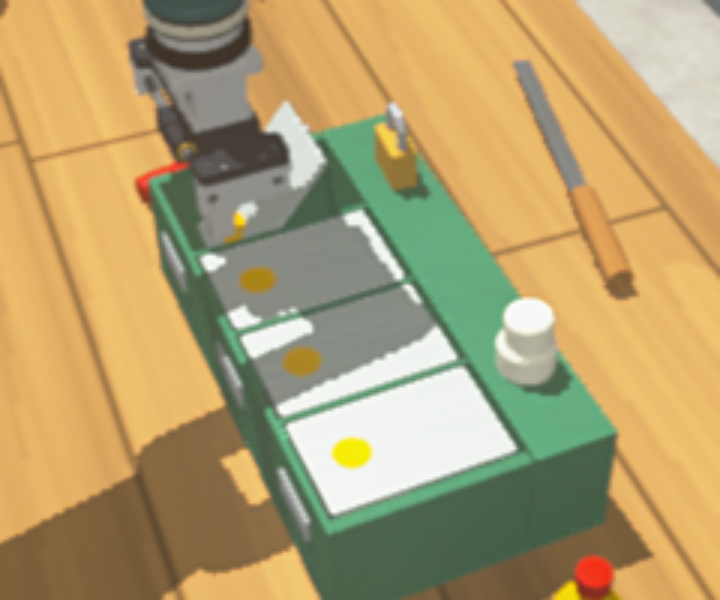

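Flap 3 is tilted, with its raised far half at (295,140). The fingers are inside the opening and clear of its walls. I'll continue to the stop in small steps.

```bash
python3 -m inch '[0,0,0.06,0,0,0,-1, 0,0,0,0,0,0,-1]'
```

```text
time: 5.2
position: [539.6, 124.8, 68.0]
ee_rot: [0.0, 0.692, 0.722, 0.0]
contact_force: [-1.9, -0.3, 5.2]
finger_gap: 0.5
```

```bash
python3 -m inch '[0,0,0.06,0,0,0,-1, 0,0,0,0,0,0,-1]'
```

```text
time: 5.37
position: [539.8, 124.8, 67.7]
ee_rot: [0.0, 0.692, 0.722, 0.0]
contact_force: [-4.1, -0.9, 9.7]
finger_gap: 0.7
```

```bash
python3 -m inch '[0,0,0.06,0,0,0,-1, 0,0,0,0,0,0,-1]'
```

```text
time: 5.53
position: [539.9, 124.9, 67.5]
ee_rot: [0.001, 0.692, 0.722, 0.001]
contact_force: [-5.8, -0.7, 13.6]
finger_gap: 0.4
```

The force rises without further travel, so this is the stop. Now I withdraw straight up.

```bash
python3 -m inch '[0,-0.1,-0.2,0,0,0,-1, 0,-0.1,-0.3,0,0,0,-1, 0,0,-0.6,0,0,0,-1, 0,0,-0.9,0,0,0,-1, 0,0,-0.9,0,0,0,-1]'
python3 -m inch '[0,-0.5,-0.9,0,0,0,-1, 0,-0.9,-0.9,0,0,0,-1, 0,-0.9,-0.6,0,0,0,-1, 0,-0.9,0,0,0,0,-1, 0,-0.9,0,0,0,0,-1]'
python3 -m inch '[0,-0.9,0,0,0,0,-1, 0,-0.6,0,0,0,0,-1, 0,0,0,0,0,0,-1, 0,0,0,0,0,0,-1,0,0,0,0,0,0,-1]'
python3 - <<'E'
from station import grab_frame
import cv2,numpy as np
for n in ["side","scene"]:
    f=grab_frame(n); np.savez(f"/tmp/{n}2.npz",**f)
    a=f["image"]; a=a[150:350,200:440] if n=="side" else a[170:340,150:390]
    cv2.imwrite(f"pics/{n}3.png",cv2.resize(a,None,fx=3,fy=3))
E
```

```text
time: 5.95
position: [533.7, 124.5, 136.3]
ee_rot: [-0.001, 0.692, 0.722, -0.001]
contact_force: [0.1, 0.5, -0.4]
finger_gap: 0.5
time: 6.37
position: [431.9, 120.4, 198.1]
ee_rot: [0.001, 0.692, 0.721, 0.001]
contact_force: [0.0, 0.1, -0.8]
finger_gap: 0.7
time: 6.78
position: [395.3, 118.8, 196.7]
ee_rot: [0.0, 0.692, 0.721, 0.0]
contact_force: [0.2, 0.3, -0.3]
finger_gap: 0.6
```

View pics/side3.png

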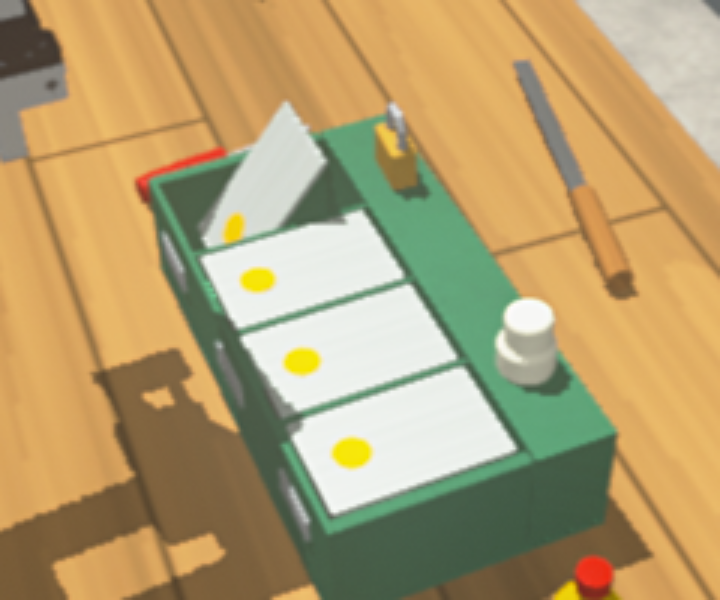

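View pics/scene3.png

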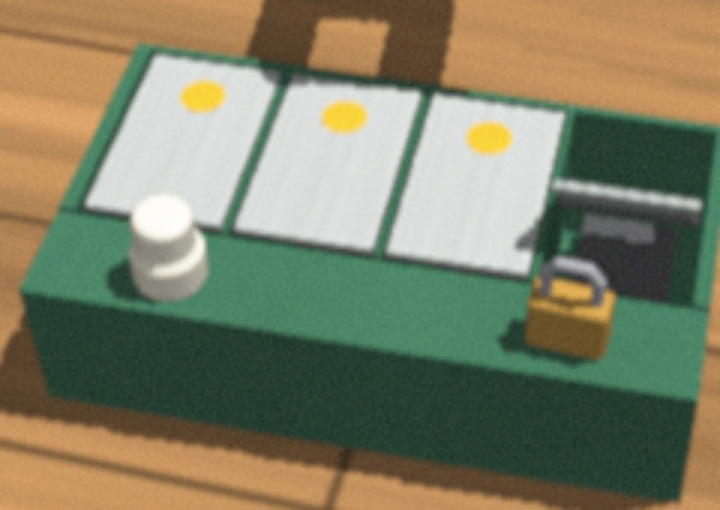

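Flap 3 stands open, with its plate running from (205,240) to (290,105) in the side crop, and the hand is clear. I'll check the tilt from the depth image and compare the loose objects with the first pictures.

```bash
python3 - <<'E'
from h import *
b=load("side2"); 
pts=[(200+x/3,150+y/3) for x,y in [(285,125),(300,150),(280,170),(265,160),(250,190),(270,195),(255,210),(280,145)]]
X=np.array([depthpt(b,*p) for p in pts]); c=X.mean(0); u,s,v=np.linalg.svd(X-c); n=v[2]*np.sign(v[2][2]); print(X.round(0).tolist(),"tilt",np.arccos(n[2]),"resid",s[2])
for n,(o,l) in {"scene":("scene","scene2"),"side":("side","side2")}.items():
    A,B=load(o)["image"],load(l)["image"]; d=cv2.absdiff(A,B).max(2)
    R={"scene":{"lock":(325,252,32,40),"sock":(190,233,32,38),"oil":(108,218,36,56),"driver":(425,248,26,84)},"side":{"lock":(323,183,20,32),"sock":(362,248,28,32),"oil":(378,335,34,50),"driver":(244,192,14,24)}}[n]
    for k,(x,y,w,h) in R.items(): print(n,k,round(d[y:y+h,x:x+w].mean(),1))
E
```

```text
[[606.0, 146.0, 142.0], [607.0, 114.0, 140.0], [592.0, 120.0, 121.0], [586.0, 142.0, 115.0], [571.0, 137.0, 93.0], [580.0, 112.0, 105.0], [567.0, 113.0, 93.0], [599.0, 140.0, 128.0]] tilt 0.9068106564953325 resid 3.241293256525718
scene lock 32.9
scene sock 4.0
scene oil 4.9
scene driver 5.1
side lock 4.8
side sock 5.1
side oil 5.1
side driver 11.1
```

```bash
python3 go.py 3 0; python3 -c "
from station import bot
bot.sign_off()"
```

```text
t 6.88 pos [395.4 118.8 196.5] F [ 0.8 -0.9 -0.7] gap 0.3
tool x [-0.041  0.999  0.   ] z [-0.  0. -1.] shift units [-0.    5.76  3.92]
the job is handed in; nothing more can be done
```

Flap 3, at the chest's +y end, is the free one. I pushed it to its stop, left it open with the hand clear, and handed the job in at 6.9 s.

- **Finding it:** Flap 3 was the first flap I pressed, and it sank steadily under about 2.3 N. I never touched the other three, so nothing was forced.
- **Stop:** Pressing on, the fingertips came to rest 31 mm below the rim, where the force rose to about 14 N without further travel.
- **Flap angle:** A plane fitted to the depth image gives a tilt of 0.91 rad, against the stop at 0.9. I have only this one measurement after the hand withdrew, so I did not measure that the flap was at rest.
- **Hand:** The fingers are shut, about 145 mm short of the spot and 98 mm above the rim. The remaining force reading, up to 0.9 N on each axis, is about the level seen in free air.
- **Loose objects:** The socket and oil bottle look the same before and after in both cameras. Two comparisons came out higher than the rest:
    - **Padlock:** it differs in the scene view, where the opened flap changed the background behind it. It is unchanged in the side view.
    - **Screwdriver:** it differs slightly in the side view, probably from a change of shadow. It is unchanged in the scene view.

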